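# Put the four vessels back on their own bench equipment

### The arm

A 6-joint arm with a two-finger parallel gripper is mounted at the origin on the work surface. World frame = base frame: x ahead of the robot, y to its left, z up, the work surface at z = 0. Lengths are in m, angles in rad, forces in N, time in s.
With the tool pointing down it reaches from about 0.375 to 0.75 m from the base axis. Payload 9 kg.
Tool frame: the origin (TCP) lies midway between the tips of the shut fingers; the grasp point (between the pads) lies 19 mm behind it; z points along the fingers, y is the line along which they close (so a half turn about z gives the same grasp; the last joint's range is limited). The gripper opens to 85 mm and grips with 20 to 120 N. Pads are 22 mm wide; open, the fingers measure 114 mm over their backs; the gripper's body (76 mm by 85 mm) begins 54 mm behind the grasp point. The pads swing forward as they close: fully open they stand 13 mm farther back than shut.
Start: joints at [1.072, 0.104, 0.097, 1.564, 0, 1.353], TCP at [0.166, 0.577, 0.231] pointing down, gripper open.
Joint ranges: [-2.99, 2.99], [-0.84, 1.86], [-1.1, 1.16], [-1.84, 2.11], [-1.51, 1.56], [-3.14, 3.14]. Speed limits (rad/s): [2.22, 2.22, 2.57, 3.14, 3.14, 3.14].

### API

Orientations are given as a 3x3 rotation matrix whose columns are the frame's x, y, z axes.
In Python, from workcell import ctrl, viewer, sign_off gives the robot as it stands.
- The arm moves only by the tool move_arm, never from a script. Its argument "moves" is a list that holds one entry, the list of rows, each a list of 5 numbers: the gripper command: -1 is shut, 1 is fully open, values between are in proportion, then the shift along the tool's x, y, z each as a share of 150 mm, from -1 to 1, then the turn about the tool's z as a share of 180 degrees, from -1 to 1. In form: [[[gripper, dx, dy, dz, roll], ...]]. A call has 1 to 12 rows; each row is the pose to reach, as a shift and turn from the pose commanded when the call began, along the tool's axes at that moment, turning the shorter way round; what a row does not reach only later rows make up. A row lasts 1/12 s, in which the tool goes at most 41.7 mm and 7.16 degrees, less where a joint would pass 70% of its speed; a pose out of reach is approached as far as the arm can. A call with a number of a shift or a turn outside -1 to 1 is refused whole. A call with a gripper value outside its range is refused whole. The fingers move at their own pace and stop on an object; "newtons" is the grip in N (left out, the last holds). Time passes only in rows, so rows that repeat a pose let the fingers close. It gives the time, the measured TCP pose, the force, the opening and the grip force at its end, in the units of the state.
- ctrl.get_obs(): the state, without advancing time (a new reading comes with each control period).
- viewer.grab_frame(name): name is "scene" or "top" or "wrist"; returns the picture (420x560x3 uint8, red, green, blue); there is no depth.
- viewer.camera_model(name): a dict with "fx", "fy", "cx", "cy" (pixels), "rvec" (rotation vector, rad) and "tvec" (3), from world to camera coordinates, as OpenCV has them. Camera axes: x right, y down, z forward; pixel columns grow to the right and rows downward; lengths in m; the calibration is good to about 2 mm. A picture is of the moment at which its call begins: read the wrist's pose just before it. camera_model takes no time and is no camera call; for the wrist camera it gives the pose at the moment of the call.
- sign_off(): hands the job in; it is judged then, once.
The state is a dict: "t": time; "q": joint angles; "qd": joint speeds; "joint_torque": joint torques, N m; "ee_pos": TCP position; "orientation": TCP orientation; "ft_force": force on the tool from outside, world axes, zero at the start; "torque": the same for the moment, N m; "grip_width": finger opening in m; "gripper_force": force on a finger pad.
Only numpy, scipy, OpenCV 4.12 (cv2) and the standard library are available. Lean on these libraries where they do the work, as an engineer would, in place of code of your own. Each camera call takes 0.05 s, during which the arm holds its last target. There are 200 camera calls.

### The job

The four vessels have been left on the wrong equipment: move the conical flask to the middle of the stirrer's round plate, the square bottle to the middle of the mixer's rubber mat, the squat jar to the middle of the balance pan, and the slide box to the middle of the cold block, its long side along the block's long side. Every place is taken, so park a vessel on the empty lab jack when you need a free spot, one vessel to a place. Keep them all upright, set them down without dropping them, never put one on the bench, and leave all four standing released on their own equipment.

Things in the scene. Friction and masses are not known exactly. Their poses are not given: they have to be found in the camera images.
- flask_mid (a point): Loose clear-glass conical flask with a dark rubber stopper, one rigid piece, round about its axis, 110 mm tall, up to 0.25 kg. Base 68 mm across, tapering to a straight neck 28 mm across that runs from 70 mm above its base to the top, the last 6 mm being the stopper. This point is on its axis half-way up, 55 mm above its base; z up. Take it by the neck.
- bottle_mid (a point): Loose white square plastic bottle with a round screw cap, 96 mm tall, up to 0.3 kg. Body 54 x 54 mm and 60 mm tall, then a shoulder 40 mm across to 65 mm, then the cap, 32 mm across, from 65 mm to 96 mm above its base. This point is on its axis half-way up, 48 mm above its base; z up, x and y square to the flat sides. Take it by the cap.
- jar_mid (a point): Loose squat round amber jar with a steel lid and an upright round black knob, one rigid piece, 74 mm tall, up to 0.3 kg. Body and lid up to 68 mm across and 44 mm tall; the knob is 22 mm across and runs from 44 mm to 74 mm above its base. This point is on its axis half-way up, 37 mm above its base; z up. Take it by the knob.
- slidebox_mid (a point): Loose oblong box for microscope slides, grey with a white lid, one rigid piece, 74 mm tall, up to 0.3 kg. Box and lid 90 mm (along x) x 64 mm (along y) and 44 mm tall; on the lid stands a central upright grip bar, 50 mm long along x, 14 mm thick along y, from 44 mm to 74 mm above its base. This point is in the middle, half-way up, 37 mm above its base; z up. Take it across the bar.
- stirrer_top (a point): Magnetic stirrer: white case 150 x 130 mm with a black knob on its front and a round white ceramic plate 112 mm across on top. Fixed; its top, where a vessel stands, is 50 mm above the bench. This point is the centre of that top surface; z up, x and y along its sides.
- balance_top (a point): Balance: grey case 160 x 130 mm with a dark display strip at its front and a square bright steel pan 108 x 108 mm on top. Fixed; its top, where a vessel stands, is 50 mm above the bench. This point is the centre of that top surface; z up, x and y along its sides.
- mixer_top (a point): Mixer: dark case 140 x 140 mm with a square black ribbed rubber mat 114 x 114 mm on top and a short aluminium post at each corner, outside the mat (62 mm from the centre along x and y, no higher than 7 mm above the mat). Fixed; its top, where a vessel stands, is 50 mm above the bench. This point is the centre of that top surface; z up, x and y along its sides.
- coldblock_top (a point): Cold block: finned aluminium block with an oblong top 150 mm (along x) x 104 mm (along y) with flush black studs in its corners and two brass nipples at one end. Fixed; its top, where a vessel stands, is 50 mm above the bench. This point is the centre of that top surface; z up, x and y along its sides; x is its long side.
- jack_top (a point): Lab jack, wound down: blue square plate 116 x 116 mm on steel scissor arms with a black knob in front. It is empty at the start. Fixed; its top, where a vessel stands, is 50 mm above the bench. This point is the centre of that top surface; z up, x and y along its sides.

How it is judged:
At the end, for the whole second after the job is handed in: Flask on stirrer, bottle on mixer, jar on balance, slide box on cold block: each on the top (within 6 mm in height), axis within 15 mm of the centre, upright within 0.1 rad, at rest; slide box's long side within 0.2 rad of the block's, either way round (horizontal distance between flask_mid and stirrer_top below 0.015 m and z of flask_mid in the frame of stirrer_top between 0.049 and 0.061 m and angle between each of flask_mid, bottle_mid, jar_mid, slidebox_mid's own z axis and vertical below 0.1 rad and linear speed of each of flask, bottle, jar, slidebox below 0.02 m/s and horizontal distance between bottle_mid and mixer_top below 0.015 m and z of bottle_mid in the frame of mixer_top between 0.042 and 0.054 m and horizontal distance between jar_mid and balance_top below 0.015 m and z of jar_mid in the frame of balance_top between 0.031 and 0.043 m and horizontal distance between slidebox_mid and coldblock_top below 0.015 m and z of slidebox_mid in the frame of coldblock_top between 0.031 and 0.043 m and angle between the x axis of slidebox_mid and the x axis of coldblock_top, either way round below 0.2 rad); the robot touches nothing.
It fails at once if a vessel is put down or falls below the platforms, on to the bench (height (world z) of flask_mid below 0.085 m or height (world z) of bottle_mid below 0.078 m or height (world z) of any of jar_mid, slidebox_mid below 0.067 m).
It fails at once if a vessel is tipped over (more than 40 degrees) (angle between any of flask_mid, bottle_mid, jar_mid, slidebox_mid's own z axis and vertical above 0.7 rad).
It fails at once if a vessel is dropped or flung (faster than 0.6 m/s while not held) ((linear speed of flask above 0.6 m/s and contact force between the fingers and flask below 0.05 N) or (linear speed of bottle above 0.6 m/s and contact force between the fingers and bottle below 0.05 N) or (linear speed of jar above 0.6 m/s and contact force between the fingers and jar below 0.05 N) or (linear speed of slidebox above 0.6 m/s and contact force between the fingers and slidebox below 0.05 N)).
It also fails if it takes over 144 s, if anything falls off the work surface, if the arm or the gripper's body presses on something with over 40 N, if the wrist force passes 120 N, or if a joint passes its speed limit or range.

## Working session

There is one attempt and no reset: what is moved stays moved. The work goes in short steps, Python scripts to look and compute and a tool call to move; the robot and the scene stay as the last step left them, time stands still between calls to the robot, and variables do not carry over. Pictures are saved under pics/ and viewed, at most 14 in all, crops included, and the job is handed in when it is done.

Besides the shell and the picture viewer there is one more tool, called after "Call:" by a JSON object that holds its "fn" and its "kwargs". move_arm: Moves the arm, as the interface text tells. Shift numbers are shares of 150 mm and turn numbers shares of 180 degrees, none past 1 either way. Its arguments: {"type":"object","properties":{"moves":{"type":"array"},"newtons":{"type":"number"}},"required":["moves"]}

```bash
ls; mkdir -p pics
python3 - <<'E'
from workcell import ctrl, viewer
import cv2
o=ctrl.get_obs();print(o)
for n in("top","scene"):
    print(viewer.camera_model(n)); cv2.imwrite(f"pics/{n}0.png",viewer.grab_frame(n)[:,:,::-1])
E
```

```text
pics
{'t': 0.0, 'q': array([1.07232008e+00, 1.04710946e-01, 9.64958156e-02, 1.56387020e+00,
       1.09958658e-05, 1.35313749e+00]), 'qd': array([ 6.04966711e-04,  8.89815917e-05,  2.91733901e-03,  2.42657808e-04,
       -5.39178373e-04,  3.07271845e-04]), 'joint_torque': array([-1.36540199e-03, -5.56921291e+01,  5.03658307e+01,  1.66612118e-02,
       -4.07805182e-04, -8.65220386e-06]), 'ee_pos': array([0.16609699, 0.57622962, 0.2305301 ]), 'orientation': array([[-9.60829130e-01,  2.77140744e-01, -6.25914031e-04],
       [ 2.77141300e-01,  9.60828512e-01, -1.12688929e-03],
       [ 2.89089110e-04, -1.25621469e-03, -9.99999169e-01]]), 'ft_force': array([-0.38126229, -0.60048615,  0.64038639]), 'torque': array([0.03557678, 0.02576235, 0.00887976]), 'gripper_force': 0.0, 'grip_width': 0.08535121505596172}
{'fx': 517.2087303396856, 'fy': 517.2087303396856, 'cx': 272.20103543041057, 'cy': 216.45709889373768, 'rvec': array([ 2.16524846, -2.13735297,  0.20892814]), 'tvec': array([-0.01978859,  0.55205666,  0.89411379])}
{'fx': 384.5278676106531, 'fy': 384.5278676106531, 'cx': 275.07140696498686, 'cy': 211.26805429656025, 'rvec': array([ 1.99358705,  1.43516151, -0.57563982]), 'tvec': array([-0.18931684, -0.28229125,  1.28492022])}
```

View pics/top0.png

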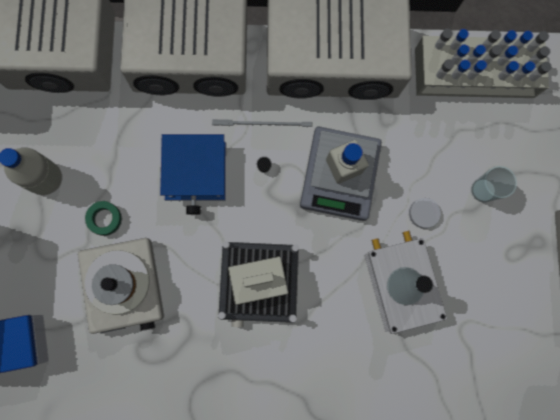

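View pics/scene0.png

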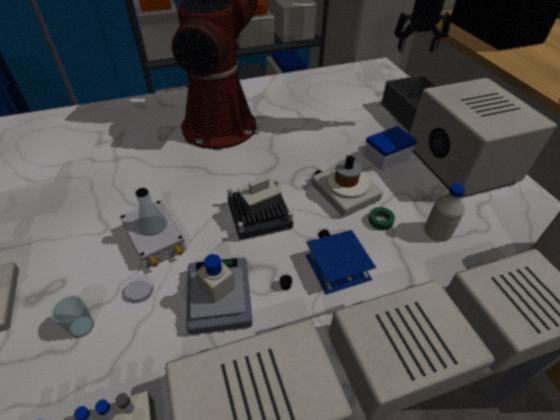

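The top view shows the jar on the stirrer (120,285), slide box on the mixer (258,282), bottle on the balance (345,165), flask on the cold block (407,287) and the jack empty (193,167). I'll enlarge it to get the pixel positions.

```bash
cat > h.py <<'E'
from workcell import ctrl, viewer
import cv2, numpy as np
def ray(cm,px,z):
    K=np.array([[cm['fx'],0,cm['cx']],[0,cm['fy'],cm['cy']],[0,0,1]])
    R=cv2.Rodrigues(cm['rvec'])[0]; c=-R.T@cm['tvec']
    p=np.c_[np.atleast_2d(px).astype(float),np.ones(len(np.atleast_2d(px)))]
    d=p@np.linalg.inv(K).T@R
    return (c+d*((z-c[2])/d[:,2])[:,None])[:,:2]
E
python3 - <<'E'
from h import *
im=cv2.imread("pics/top0.png")[120:340,70:460]
im=cv2.LUT(im,(255*(np.arange(256)/255)**.55).astype(np.uint8))
cv2.imwrite("pics/crop0.png",cv2.resize(im,None,fx=2,fy=2,interpolation=cv2.INTER_CUBIC))
cm=viewer.camera_model("top"); R=cv2.Rodrigues(cm['rvec'])[0];print(R,-R.T@cm['tvec'])
print(ray(cm,[[193,167],[120,285],[258,282],[345,165],[407,287]],.05).round(3))
E
```

```text
[[ 0.01030741 -0.99941157  0.03271494]
 [-0.98682841 -0.01544885 -0.16103111]
 [ 0.16144177 -0.03062422 -0.98640697]] [0.40064186 0.01613324 0.97150576]
[[ 0.641  0.133]
 [ 0.426  0.253]
 [ 0.434  0.011]
 [ 0.65  -0.146]
 [ 0.428 -0.254]]
```

View pics/crop0.png

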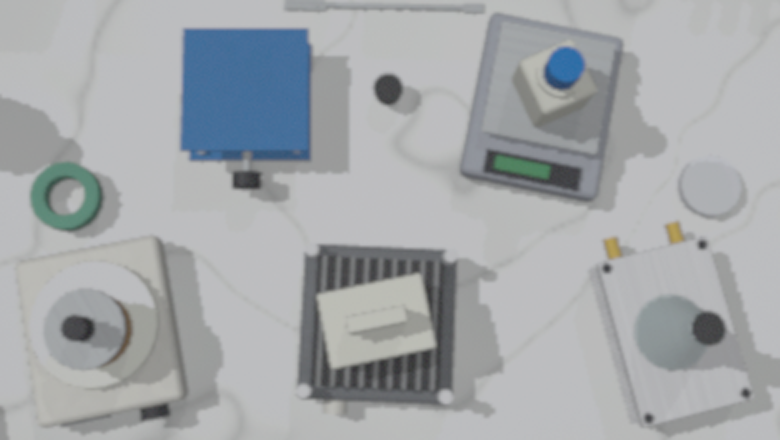

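Run:
```python
from h import *
cm=viewer.camera_model("top")
def P(p,z): return ray(cm,np.array(p)/2+[70,120],z)
def sh(n,p,z):
    w=P(p,z); c=w.mean(0)
    print(n,c.round(4), [(round(float(np.linalg.norm(w[i]-w[i-1])),3),round(float(np.degrees(np.arctan2(*(w[i]-w[i-1])[::-1]))),1)) for i in range(len(w))] if len(w)>1 else '')
sh('jack',[(183,30),(308,30),(309,151),(182,151)],.05)
sh('stir',[(97,324)],.05); sh('stircase',[(17,265),(157,238),(185,396),(43,422)],.045)
sh('pan',[(502,17),(621,38),(604,156),(485,135)],.05)
sh('studs',[(607,268),(702,244),(746,393),(649,418)],.05)
sh('posts',[(313,251),(450,257),(446,397),(304,391)],.056)
sh('knob',[(77,328)],.123); sh('bar',[(347,325),(405,311)],.123); sh('lid',[(318,295),(421,275),(436,347),(334,367)],.094)
sh('stopper',[(708,328)],.159); sh('flaskbase',[(671,333)],.07)
sh('cap',[(565,66)],.145)
o=ctrl.get_obs();print(o['t'])
cw=viewer.camera_model("wrist");R=cv2.Rodrigues(cw['rvec'])[0];print(o['orientation'].T@(-R.T@cw['tvec']-o['ee_pos']),(R@o['orientation']).round(3),cw['fx'])
```

```text
jack [0.6445 0.1336] [(0.114, 2.1), (0.115, -88.8), (0.114, -178.1), (0.114, 91.0)]
stir [0.4309 0.2558] 
stircase [0.4264 0.2537] [(0.14, 13.2), (0.125, -78.1), (0.142, -167.4), (0.124, 100.8)]
pan [ 0.6537 -0.1488] [(0.114, -8.1), (0.113, -99.2), (0.114, 170.8), (0.111, 80.8)]
studs [ 0.4315 -0.256 ] [(0.136, 14.6), (0.09, -75.3), (0.136, -165.4), (0.09, 104.4)]
posts [0.4341 0.0094] [(0.122, -2.3), (0.122, -91.7), (0.122, 178.5), (0.123, 88.2)]
knob [0.4251 0.2526] 
bar [0.4359 0.0118] [(0.049, 104.2), (0.049, -75.8)]
lid [0.4348 0.0105] [(0.062, 13.9), (0.089, -78.3), (0.062, -167.8), (0.087, 101.6)]
stopper [ 0.4296 -0.2493] 
flaskbase [ 0.4281 -0.2456] 
cap [ 0.6449 -0.1419] 
0.1
[ 0.08408144  0.00033146 -0.14258528] [[-0.001  1.     0.001]
 [-0.947 -0.    -0.321]
 [-0.321 -0.001  0.947]] 291.980631799173
```

The enlarged picture gives these crop pixels: jack plate corners (183,30)–(309,151), stirrer plate centre (97,324), stud centre (676,331), stopper (708,328), cap (565,66), knob (77,328) and bar (376,318). The dimensions they give match the known sizes. I'll go to the flask first.

Call:
{"fn": "move_arm", "kwargs": {"moves": [[[1, -0.88, -0.65, 0, -0.089], [1, -0.88, -0.65, 0, -0.089], [1, -0.88, -0.65, 0, -0.089], [1, -0.88, -0.65, 0, -0.089], [1, -0.88, -0.65, 0, -0.089], [1, -0.88, -0.65, 0, -0.089]]], "newtons": 60}}

```text
t: 0.6
ee_pos: [0.2674, 0.4448, 0.2312]
orientation: [[-1.0, 0.005, -0.0], [0.005, 1.0, -0.0], [0.0, -0.0, -1.0]]
ft_force: [0.5, 0.0, -0.5]
grip_width: 0.0855
gripper_force: 0.0
```

Call:
{"fn": "move_arm", "kwargs": {"moves": [[[1, -0.89, -0.97, 0, 0], [1, -0.89, -0.97, 0, 0], [1, -0.89, -0.97, 0, 0], [1, -0.89, -0.97, 0, 0], [1, -0.89, -0.97, 0, 0], [1, -0.89, -0.97, 0, 0], [1, -0.89, -0.97, 0, 0]]]}}

```text
t: 1.18
ee_pos: [0.3998, 0.3006, 0.231]
orientation: [[-1.0, 0.003, -0.001], [0.003, 1.0, 0.0], [0.001, 0.0, -1.0]]
ft_force: [0.3, 0.7, 0.8]
grip_width: 0.0855
gripper_force: 0.0
```

Call:
{"fn": "move_arm", "kwargs": {"moves": [[[1, -0.27, -1, 0, 0], [1, -0.27, -1, 0, 0], [1, -0.27, -1, 0, 0], [1, -0.27, -1, 0, 0], [1, -0.27, -1, 0, 0]]]}}

```text
t: 1.6
ee_pos: [0.4404, 0.1483, 0.2312]
orientation: [[-1.0, 0.003, 0.0], [0.003, 1.0, -0.001], [-0.0, -0.001, -1.0]]
ft_force: [-0.9, 0.1, 0.6]
grip_width: 0.0855
gripper_force: 0.0
```

Call:
{"fn": "move_arm", "kwargs": {"moves": [[[1, 0, -1, 0, 0], [1, 0, -1, 0, 0], [1, 0, -1, 0, 0], [1, 0, -1, 0, 0], [1, 0, -1, 0, 0]]]}}

```text
t: 2.02
ee_pos: [0.4397, -0.0012, 0.2312]
orientation: [[-1.0, 0.003, -0.0], [0.003, 1.0, -0.0], [0.0, -0.0, -1.0]]
ft_force: [0.8, 0.7, 0.2]
grip_width: 0.0851
gripper_force: 0.0
```

Call:
{"fn": "move_arm", "kwargs": {"moves": [[[1, 0.03, -1, 0, 0], [1, 0.03, -1, 0, 0], [1, 0.03, -1, 0, 0], [1, 0.03, -1, 0, 0], [1, 0.03, -1, 0, 0]]]}}

```text
t: 2.43
ee_pos: [0.4354, -0.1512, 0.2309]
orientation: [[-1.0, 0.003, -0.0], [0.003, 1.0, -0.0], [0.0, -0.0, -1.0]]
ft_force: [0.4, 0.7, 0.5]
grip_width: 0.0854
gripper_force: 0.0
```

Call:
{"fn": "move_arm", "kwargs": {"moves": [[[1, 0.04, -0.66, 0, 0], [1, 0.04, -0.66, 0, 0], [1, 0.04, -0.66, 0, 0], [1, 0.04, -0.66, 0, 0], [1, 0.04, -0.66, 0, 0]]]}}

```text
t: 2.85
ee_pos: [0.4296, -0.2469, 0.231]
orientation: [[-1.0, 0.0, -0.0], [0.0, 1.0, 0.001], [0.0, 0.001, -1.0]]
ft_force: [-0.4, 0.6, 0.3]
grip_width: 0.0857
gripper_force: 0.0
```

Run:
```python
from h import *
cm=viewer.camera_model("wrist");print(ctrl.get_obs()['ee_pos'])
cv2.imwrite("pics/w1.png",viewer.grab_frame("wrist")[:,:,::-1])
np.save("w1.npy",cm,allow_pickle=True)
```

```text
[ 0.42964587 -0.24689027  0.2310048 ]
```

View pics/w1.png

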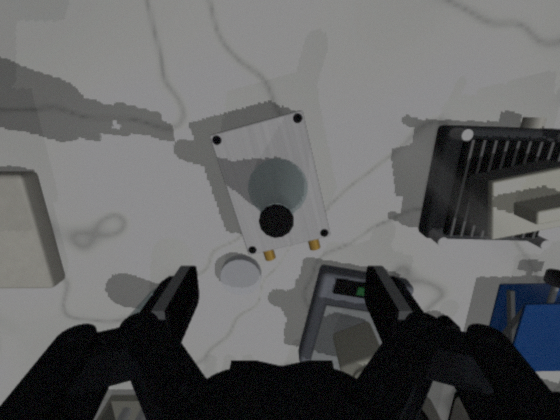

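The wrist view shows the stopper at (276,221) and the block studs at (217,140), (297,118), (324,233) and (252,250). These give a second fix on the flask and block.

Run:
```python
from h import *
cm=viewer.camera_model("wrist")
print(ray(cm,[[276,221]],.159), ray(cm,[[217,140],[297,118],[324,233],[252,250]],.05), ray(cm,[[217,140],[297,118],[324,233],[252,250]],.05).mean(0))
```

```text
[[ 0.42853599 -0.25002999]] [[ 0.37651046 -0.31550735]
 [ 0.35374698 -0.22916227]
 [ 0.4860664  -0.19437795]
 [ 0.50873756 -0.28183434]] [ 0.43126535 -0.25522048]
```

Call:
{"fn": "move_arm", "kwargs": {"moves": [[[1, 0, -0.015, 0.2, 0], [1, 0, -0.015, 0.4, 0], [1, 0, -0.015, 0.6, 0], [1, 0, -0.015, 0.72, 0], [1, 0, -0.015, 0.72, 0], [-1, 0, -0.015, 0.72, 0], [-1, 0, -0.015, 0.72, 0], [-1, 0, -0.015, 0.72, 0], [-1, 0, -0.015, 0.72, 0], [-1, 0, -0.015, 0.72, 0], [-1, 0, -0.015, 0.72, 0], [-1, 0, -0.015, 0.72, 0]]], "newtons": 60}}

```text
t: 3.9
ee_pos: [0.4294, -0.2513, 0.1247]
orientation: [[-1.0, 0.001, 0.002], [0.001, 1.0, -0.001], [-0.002, -0.001, -1.0]]
ft_force: [-0.3, 1.1, 6.4]
grip_width: 0.0267
gripper_force: 59.3
```

Call:
{"fn": "move_arm", "kwargs": {"moves": [[[-1, 0, 0, -0.05, 0], [-1, 0, 0, -0.12, 0], [-1, 0, 0, -0.22, 0], [-1, 0, 0, -0.32, 0], [-1, 0, 0, -0.4, 0], [-1, -0.06, 0.1, -0.4, 0], [-1, -0.13, 0.23, -0.4, 0], [-1, -0.2, 0.36, -0.4, 0], [-1, -0.27, 0.49, -0.4, 0], [-1, -0.34, 0.62, -0.4, 0], [-1, -0.41, 0.74, -0.4, 0], [-1, -0.48, 0.86, -0.4, 0]]]}}

```text
t: 4.9
ee_pos: [0.5014, -0.1208, 0.184]
orientation: [[-1.0, 0.001, 0.0], [0.001, 1.0, -0.0], [-0.0, -0.0, -1.0]]
ft_force: [0.1, -0.2, -1.2]
grip_width: 0.0262
gripper_force: 59.3
```

Call:
{"fn": "move_arm", "kwargs": {"moves": [[[-1, -0.07, 0.12, 0, 0], [-1, -0.14, 0.24, 0, 0], [-1, -0.21, 0.36, 0, 0], [-1, -0.27, 0.49, 0, 0], [-1, -0.34, 0.62, 0, 0], [-1, -0.41, 0.74, 0, 0], [-1, -0.48, 0.86, 0, 0]]]}}

```text
t: 5.48
ee_pos: [0.5735, 0.0082, 0.1839]
orientation: [[-1.0, 0.001, 0.0], [0.001, 1.0, 0.0], [-0.0, 0.0, -1.0]]
ft_force: [0.2, 0.1, -1.4]
grip_width: 0.0267
gripper_force: 59.3
```

Call:
{"fn": "move_arm", "kwargs": {"moves": [[[-1, -0.07, 0.12, 0, 0], [-1, -0.14, 0.24, 0, 0], [-1, -0.21, 0.36, 0, 0], [-1, -0.27, 0.49, 0, 0], [-1, -0.34, 0.62, 0, 0], [-1, -0.41, 0.74, 0, 0], [-1, -0.45, 0.81, 0, 0], [-1, -0.48, 0.84, 0, 0], [-1, -0.48, 0.84, 0, 0]]]}}

```text
t: 6.23
ee_pos: [0.6457, 0.1338, 0.1834]
orientation: [[-1.0, 0.0, -0.0], [0.0, 1.0, 0.0], [0.0, 0.0, -1.0]]
ft_force: [0.2, -1.0, -1.7]
grip_width: 0.0267
gripper_force: 59.3
```

Call:
{"fn": "move_arm", "kwargs": {"moves": [[[-1, 0, 0, 0.1, 0], [-1, 0, 0, 0.2, 0], [-1, 0, 0, 0.28, 0], [-1, 0, 0, 0.34, 0], [-1, 0, 0, 0.37, 0], [-1, 0, 0, 0.385, 0], [-1, 0, 0, 0.392, 0], [-1, 0, 0, 0.392, 0]]]}}

```text
t: 6.9
ee_pos: [0.6455, 0.133, 0.1251]
orientation: [[-1.0, 0.001, 0.001], [0.001, 1.0, 0.0], [-0.001, 0.0, -1.0]]
ft_force: [-0.4, -0.3, -1.1]
grip_width: 0.0266
gripper_force: 59.4
```

Not touching yet. I'll lower in small steps, looking for contact.

Call:
{"fn": "move_arm", "kwargs": {"moves": [[[-1, 0, 0, 0.005, 0], [-1, 0, 0, 0.01, 0], [-1, 0, 0, 0.015, 0], [-1, 0, 0, 0.015, 0]]]}}

```text
t: 7.23
ee_pos: [0.6459, 0.1331, 0.1248]
orientation: [[-1.0, 0.001, 0.003], [0.001, 1.0, -0.0], [-0.003, -0.0, -1.0]]
ft_force: [-4.0, -0.4, 11.1]
grip_width: 0.0266
gripper_force: 60.7
```

Call:
{"fn": "move_arm", "kwargs": {"moves": [[[-0.1, 0, 0, 0, 0], [-0.1, 0, 0, 0, 0], [0.3, 0, 0, 0, 0], [1, 0, 0, 0, 0], [1, 0, 0, 0, 0], [1, 0, 0, -0.1, 0], [1, 0, 0, -0.3, 0], [1, 0, 0, -0.6, 0], [1, 0, 0, -0.8, 0], [1, 0, 0, -0.8, 0]]]}}

```text
t: 8.07
ee_pos: [0.6476, 0.1331, 0.2507]
orientation: [[-1.0, 0.001, 0.01], [0.001, 1.0, 0.0], [-0.01, 0.0, -1.0]]
ft_force: [1.6, -0.9, 1.5]
grip_width: 0.0857
gripper_force: 0.0
```

Call:
{"fn": "move_arm", "kwargs": {"moves": [[[1, 0.7, -0.41, 0, 0], [1, 0.7, -0.41, 0, 0], [1, 0.7, -0.41, 0, 0], [1, 0.7, -0.41, 0, 0]]]}}

```text
t: 8.4
ee_pos: [0.5345, 0.0701, 0.2409]
orientation: [[-1.0, 0.002, -0.005], [0.002, 1.0, -0.0], [0.005, -0.0, -1.0]]
ft_force: [-0.5, 0.2, 0.6]
grip_width: 0.0852
gripper_force: 0.0
```

Call:
{"fn": "move_arm", "kwargs": {"moves": [[[1, 0.7, -0.41, 0, 0.428], [1, 0.7, -0.41, 0, 0.428], [1, 0.7, -0.41, 0, 0.428], [1, 0.7, -0.41, 0, 0.428], [1, 0.7, -0.41, 0, 0.428], [1, 0.7, -0.41, 0, 0.428], [1, 0.7, -0.41, 0, 0.428], [1, 0.7, -0.41, 0, 0.428], [1, 0.7, -0.41, 0, 0.428], [1, 0.7, -0.41, 0, 0.428], [1, 0.7, -0.41, 0, 0.428], [1, 0.7, -0.41, 0, 0.428]]]}}

```text
t: 9.4
ee_pos: [0.4351, 0.0103, 0.2423]
orientation: [[-0.219, 0.976, 0.0], [0.976, 0.219, 0.0], [-0.0, 0.0, -1.0]]
ft_force: [0.0, -0.8, 0.2]
grip_width: 0.0855
gripper_force: 0.0
```

Run:
```python
from h import *
print(ctrl.get_obs()['ee_pos'])
cv2.imwrite("pics/w2.png",viewer.grab_frame("wrist")[:,:,::-1])
```

```text
[0.43510321 0.01029107 0.24226448]
```

View pics/w2.png

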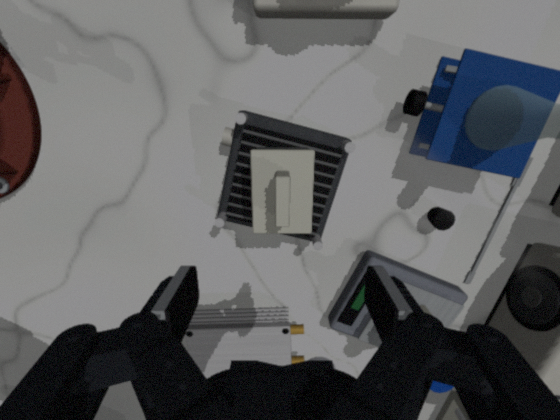

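The slide box is square to the gripper, with its lid at columns 251–314 and its bar at about (283,203). The flask stands on the jack.

Run:
```python
from h import *
cm=viewer.camera_model("wrist")
w=ray(cm,[[251,150],[314,150],[313,233],[252,234]],.094);print(w.mean(0),np.linalg.norm(np.diff(w,axis=0),axis=1)); d=w[2]-w[1];print(np.degrees(np.arctan2(d[1],d[0])))
print(ray(cm,[[283.5,202]],.124))
print(ray(cm,[[241,118],[349,147],[317,239],[219,222]],.055).mean(0))
```

```text
[0.43485291 0.01150924] [0.06203893 0.0888518  0.06609179]
-75.68046609368281
[[0.43556265 0.01216047]]
[0.43371255 0.01149929]
```

Call:
{"fn": "move_arm", "kwargs": {"moves": [[[1, 0.01, 0, 0.25, 0], [1, 0.01, 0, 0.5, 0], [1, 0.01, 0, 0.7, 0], [1, 0.01, 0, 0.85, 0], [1, 0.01, 0, 0.95, 0], [1, 0.01, 0, 0.95, 0], [-1, 0.01, 0, 0.95, 0], [-1, 0.01, 0, 0.95, 0], [-1, 0.01, 0, 0.95, 0], [-1, 0.01, 0, 0.95, 0], [-1, 0.01, 0, 0.95, 0], [-1, 0.01, 0, 0.95, 0]]]}}

```text
t: 10.45
ee_pos: [0.4352, 0.0117, 0.1004]
orientation: [[-0.223, 0.975, 0.001], [0.975, 0.223, -0.0], [-0.0, 0.001, -1.0]]
ft_force: [2.2, 2.6, 16.7]
grip_width: 0.0129
gripper_force: 60.4
```

Call:
{"fn": "move_arm", "kwargs": {"moves": [[[-1, 0, 0, 0, 0], [-1, 0, 0, 0, 0], [-1, 0, 0, 0, 0]]]}}

```text
t: 10.7
ee_pos: [0.4352, 0.0117, 0.1004]
orientation: [[-0.223, 0.975, 0.001], [0.975, 0.223, -0.0], [-0.0, 0.001, -1.0]]
ft_force: [-0.4, 0.2, 5.9]
grip_width: 0.0127
gripper_force: 59.1
```

Call:
{"fn": "move_arm", "kwargs": {"moves": [[[-1, 0, 0, -0.05, 0], [-1, 0, 0, -0.12, 0], [-1, 0, 0, -0.22, 0], [-1, 0, 0, -0.32, 0], [-1, 0, 0, -0.37, 0], [-1, -0.12, -0.03, -0.37, 0], [-1, -0.24, -0.06, -0.37, 0], [-1, -0.36, -0.09, -0.37, 0], [-1, -0.48, -0.12, -0.37, 0], [-1, -0.6, -0.15, -0.37, 0], [-1, -0.73, -0.18, -0.37, 0], [-1, -0.86, -0.21, -0.37, 0]]]}}

```text
t: 11.7
ee_pos: [0.4326, -0.1219, 0.1554]
orientation: [[-0.223, 0.975, -0.0], [0.975, 0.223, 0.0], [0.0, -0.0, -1.0]]
ft_force: [1.2, -0.0, -1.2]
grip_width: 0.0129
gripper_force: 58.7
```

Call:
{"fn": "move_arm", "kwargs": {"moves": [[[-1, -0.1, -0.02, 0, -0.03], [-1, -0.2, -0.05, 0, -0.07], [-1, -0.3, -0.08, 0, -0.11], [-1, -0.4, -0.1, 0, -0.15], [-1, -0.5, -0.12, 0, -0.19], [-1, -0.6, -0.15, 0, -0.23], [-1, -0.7, -0.17, 0, -0.27], [-1, -0.78, -0.19, 0, -0.31], [-1, -0.84, -0.2, 0, -0.34], [-1, -0.87, -0.21, 0, -0.37], [-1, -0.87, -0.21, 0, -0.4], [-1, -0.87, -0.21, 0, -0.43]]]}}

```text
t: 12.7
ee_pos: [0.431, -0.2555, 0.1552]
orientation: [[-1.0, -0.009, -0.0], [-0.009, 1.0, 0.001], [0.0, 0.001, -1.0]]
ft_force: [0.5, -0.1, -1.9]
grip_width: 0.0127
gripper_force: 58.8
```

Call:
{"fn": "move_arm", "kwargs": {"moves": [[[-1, 0, 0, 0, -0.03], [-1, 0, 0, 0, -0.06], [-1, 0, 0, 0, -0.08], [-1, 0, 0, 0, -0.08]]]}}

```text
t: 13.03
ee_pos: [0.4311, -0.2552, 0.1553]
orientation: [[-0.967, -0.256, -0.0], [-0.256, 0.967, 0.0], [0.0, 0.0, -1.0]]
ft_force: [-0.1, -0.6, -1.6]
grip_width: 0.0128
gripper_force: 58.7
```

Call:
{"fn": "move_arm", "kwargs": {"moves": [[[-1, 0, 0, 0.1, 0], [-1, 0, 0, 0.2, 0], [-1, 0, 0, 0.28, 0], [-1, 0, 0, 0.33, 0], [-1, 0, 0, 0.35, 0], [-1, 0, 0, 0.36, 0], [-1, 0, 0, 0.365, 0], [-1, 0, 0, 0.37, 0], [-1, 0, 0, 0.37, 0]]]}}

```text
t: 13.78
ee_pos: [0.4315, -0.2555, 0.1005]
orientation: [[-0.967, -0.253, 0.001], [-0.253, 0.967, -0.001], [-0.001, -0.001, -1.0]]
ft_force: [0.1, 0.9, 0.5]
grip_width: 0.0129
gripper_force: 58.9
```

Call:
{"fn": "move_arm", "kwargs": {"moves": [[[-1, 0, 0, 0.005, 0], [-1, 0, 0, 0.01, 0], [-1, 0, 0, 0.01, 0]]]}}

```text
t: 14.03
ee_pos: [0.4316, -0.2555, 0.1004]
orientation: [[-0.967, -0.254, 0.001], [-0.254, 0.967, -0.001], [-0.001, -0.001, -1.0]]
ft_force: [-5.2, 4.5, 13.6]
grip_width: 0.013
gripper_force: 60.8
```

Call:
{"fn": "move_arm", "kwargs": {"moves": [[[-0.3, 0, 0, 0, 0], [-0.1, 0, 0, 0, 0], [0.3, 0, 0, 0, 0], [1, 0, 0, 0, 0], [1, 0, 0, 0, 0], [1, 0, 0, -0.1, 0], [1, 0, 0, -0.3, 0], [1, 0, 0, -0.6, 0.02], [1, 0, 0, -0.87, 0.05], [1, 0, 0, -0.87, 0.08], [1, 0, 0, -0.87, 0.08]]]}}

```text
t: 14.95
ee_pos: [0.4323, -0.2564, 0.2319]
orientation: [[-1.0, -0.0, 0.004], [-0.0, 1.0, -0.004], [-0.004, -0.004, -1.0]]
ft_force: [0.8, 0.5, -1.3]
grip_width: 0.0855
gripper_force: 0.0
```

Call:
{"fn": "move_arm", "kwargs": {"moves": [[[1, -0.71, 0.38, 0, 0], [1, -0.71, 0.38, 0, 0], [1, -0.71, 0.38, 0, 0], [1, -0.71, 0.38, 0, 0]]]}}

```text
t: 15.28
ee_pos: [0.5405, -0.1943, 0.2257]
orientation: [[-1.0, -0.012, -0.002], [-0.012, 1.0, 0.003], [0.002, 0.003, -1.0]]
ft_force: [0.4, 0.1, 0.4]
grip_width: 0.0854
gripper_force: 0.0
```

Call:
{"fn": "move_arm", "kwargs": {"moves": [[[1, -0.71, 0.38, 0, 0], [1, -0.71, 0.38, 0, 0], [1, -0.71, 0.38, 0, 0], [1, -0.71, 0.38, 0, 0], [1, -0.71, 0.38, 0, 0]]]}}

```text
t: 15.7
ee_pos: [0.6437, -0.1389, 0.2256]
orientation: [[-1.0, -0.01, -0.004], [-0.01, 1.0, 0.002], [0.004, 0.002, -1.0]]
ft_force: [-0.8, -0.3, -0.3]
grip_width: 0.0855
gripper_force: 0.0
```

Run:
```python
from h import *
print(ctrl.get_obs()['ee_pos'])
cv2.imwrite("pics/w3.png",viewer.grab_frame("wrist")[:,:,::-1])
```

```text
[ 0.64374987 -0.13889156  0.2255627 ]
```

View pics/w3.png

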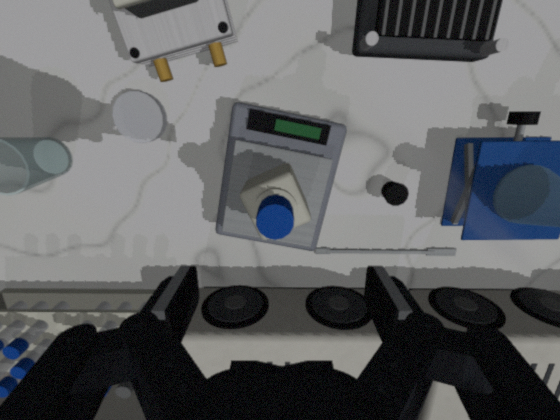

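The cap's top face is centred near (276,219), and the balance pan corners are near (235,140), (332,158), (315,247) and (219,230).

Run:
```python
from h import *
cm=viewer.camera_model("wrist")
print(ray(cm,[[276,219]],.145))
w=ray(cm,[[235,140],[332,158],[315,247],[219,230]],.05);print(w,w.mean(0))
print(ctrl.get_obs()['ee_pos'])
```

```text
[[ 0.64373739 -0.1435105 ]]
[[ 0.58944275 -0.18906666]
 [ 0.60787541 -0.08408009]
 [ 0.71507782 -0.09790949]
 [ 0.69371363 -0.21248142]] [ 0.6515274  -0.14588441]
[ 0.64309445 -0.13974683  0.22678827]
```

Call:
{"fn": "move_arm", "kwargs": {"moves": [[[1, 0, -0.01, 0.2, 0], [1, 0, -0.01, 0.4, 0], [1, 0, -0.01, 0.55, 0], [1, 0, -0.01, 0.67, 0], [1, 0, -0.01, 0.73, 0], [1, 0, -0.01, 0.73, 0], [-1, 0, -0.01, 0.73, 0], [-1, 0, -0.01, 0.73, 0], [-1, 0, -0.01, 0.73, 0], [-1, 0, -0.01, 0.73, 0], [-1, 0, -0.01, 0.73, 0], [-1, 0, -0.01, 0.73, 0]]]}}

```text
t: 16.75
ee_pos: [0.6443, -0.1421, 0.1206]
orientation: [[-1.0, -0.005, 0.002], [-0.005, 1.0, -0.001], [-0.002, -0.001, -1.0]]
ft_force: [-0.6, -0.4, 7.1]
grip_width: 0.0303
gripper_force: 59.1
```

Call:
{"fn": "move_arm", "kwargs": {"moves": [[[-1, 0, 0, 0, 0], [-1, 0, 0, 0, 0]]]}}

```text
t: 16.92
ee_pos: [0.6443, -0.142, 0.1206]
orientation: [[-1.0, -0.005, 0.002], [-0.005, 1.0, -0.001], [-0.002, -0.001, -1.0]]
ft_force: [-0.2, -1.2, 5.9]
grip_width: 0.0303
gripper_force: 59.1
```

Call:
{"fn": "move_arm", "kwargs": {"moves": [[[-1, 0, 0, -0.05, 0], [-1, 0, 0, -0.12, 0], [-1, 0, 0, -0.22, 0], [-1, 0, 0, -0.32, 0], [-1, 0, 0, -0.4, 0], [-1, 0.1, 0.07, -0.4, 0], [-1, 0.2, 0.15, -0.4, 0], [-1, 0.3, 0.22, -0.4, 0], [-1, 0.4, 0.29, -0.4, 0], [-1, 0.5, 0.36, -0.4, 0], [-1, 0.6, 0.44, -0.4, 0], [-1, 0.7, 0.51, -0.4, 0]]]}}

```text
t: 17.92
ee_pos: [0.5375, -0.065, 0.1798]
orientation: [[-1.0, -0.005, 0.0], [-0.005, 1.0, 0.0], [-0.0, 0.0, -1.0]]
ft_force: [-0.1, -0.1, -1.0]
grip_width: 0.0302
gripper_force: 59.6
```

Call:
{"fn": "move_arm", "kwargs": {"moves": [[[-1, 0.1, 0.07, 0, 0], [-1, 0.2, 0.15, 0, 0], [-1, 0.3, 0.22, 0, 0], [-1, 0.4, 0.29, 0, 0], [-1, 0.5, 0.36, 0, 0], [-1, 0.6, 0.44, 0, 0], [-1, 0.66, 0.48, 0, 0], [-1, 0.7, 0.51, 0, 0], [-1, 0.7, 0.51, 0, 0]]]}}

```text
t: 18.67
ee_pos: [0.4323, 0.0109, 0.18]
orientation: [[-1.0, -0.006, 0.001], [-0.006, 1.0, 0.0], [-0.001, 0.0, -1.0]]
ft_force: [0.6, -0.2, -1.7]
grip_width: 0.0305
gripper_force: 59.6
```

Call:
{"fn": "move_arm", "kwargs": {"moves": [[[-1, 0, 0, 0.1, 0], [-1, 0, 0, 0.2, 0], [-1, 0, 0, 0.28, 0], [-1, 0, 0, 0.34, 0], [-1, 0, 0, 0.37, 0], [-1, 0, 0, 0.385, 0], [-1, 0, 0, 0.392, 0], [-1, 0, 0, 0.4, 0], [-1, 0, 0, 0.4, 0]]]}}

```text
t: 19.42
ee_pos: [0.4334, 0.0101, 0.1206]
orientation: [[-1.0, -0.005, 0.001], [-0.005, 1.0, -0.0], [-0.001, -0.001, -1.0]]
ft_force: [-2.1, -0.3, 4.2]
grip_width: 0.03
gripper_force: 60.0
```

Call:
{"fn": "move_arm", "kwargs": {"moves": [[[-0.1, 0, 0, 0, 0], [-0.1, 0, 0, 0, 0], [0.3, 0, 0, 0, 0], [1, 0, 0, 0, 0], [1, 0, 0, 0, 0], [1, 0, 0, -0.1, 0], [1, 0, 0, -0.3, 0], [1, 0, 0, -0.6, 0], [1, 0, 0, -0.75, 0], [1, 0, 0, -0.75, 0]]]}}

```text
t: 20.25
ee_pos: [0.4349, 0.0097, 0.2375]
orientation: [[-1.0, -0.005, 0.007], [-0.005, 1.0, -0.002], [-0.007, -0.002, -1.0]]
ft_force: [0.9, 0.5, 0.9]
grip_width: 0.0854
gripper_force: 0.0
```

Call:
{"fn": "move_arm", "kwargs": {"moves": [[[1, 0.03, 0.81, 0, 0], [1, 0.03, 0.81, 0, 0], [1, 0.03, 0.81, 0, 0], [1, 0.03, 0.81, 0, 0]]]}}

```text
t: 20.58
ee_pos: [0.4266, 0.137, 0.2316]
orientation: [[-1.0, -0.01, -0.0], [-0.01, 1.0, 0.002], [0.0, 0.002, -1.0]]
ft_force: [-0.2, 0.1, -0.1]
grip_width: 0.0852
gripper_force: 0.0
```

Call:
{"fn": "move_arm", "kwargs": {"moves": [[[1, 0.03, 0.81, 0, 0], [1, 0.03, 0.81, 0, 0], [1, 0.03, 0.81, 0, 0], [1, 0.03, 0.81, 0, 0], [1, 0.03, 0.81, 0, 0]]]}}

```text
t: 21.0
ee_pos: [0.4219, 0.2548, 0.2312]
orientation: [[-1.0, -0.009, -0.001], [-0.009, 1.0, -0.0], [0.001, -0.0, -1.0]]
ft_force: [-0.4, 0.1, 0.1]
grip_width: 0.0856
gripper_force: 0.0
```

Run:
```python
from h import *
print(ctrl.get_obs()['ee_pos'])
cv2.imwrite("pics/w4.png",viewer.grab_frame("wrist")[:,:,::-1])
```

```text
[0.42189404 0.25476245 0.23117254]
```

View pics/w4.png

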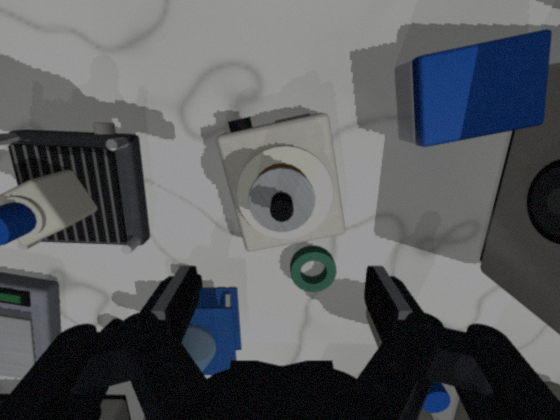

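The bottle stands on the mixer. The knob top is near (282,209) and the stirrer plate centre near (284,192).

Run:
```python
from h import *
cm=viewer.camera_model("wrist")
print(ray(cm,[[282,209]],.123),ray(cm,[[284,192]],.05),ctrl.get_obs()['ee_pos'])
```

```text
[[0.42333453 0.25461152]] [[0.42740586 0.25701635]] [0.42223848 0.25355353 0.23127899]
```

Call:
{"fn": "move_arm", "kwargs": {"moves": [[[1, -0.01, 0, 0.2, 0], [1, -0.01, 0, 0.4, 0], [1, -0.01, 0, 0.6, 0], [1, -0.01, 0, 0.75, 0], [1, -0.01, 0, 0.85, 0], [1, -0.01, 0, 0.87, 0], [-1, -0.01, 0, 0.87, 0], [-1, -0.01, 0, 0.87, 0], [-1, -0.01, 0, 0.87, 0], [-1, -0.01, 0, 0.87, 0], [-1, -0.01, 0, 0.87, 0], [-1, -0.01, 0, 0.87, 0]]]}}

```text
t: 22.05
ee_pos: [0.4247, 0.2535, 0.1022]
orientation: [[-1.0, -0.005, 0.002], [-0.005, 1.0, 0.001], [-0.002, 0.001, -1.0]]
ft_force: [0.2, 1.0, 3.2]
grip_width: 0.02
gripper_force: 58.4
```

Call:
{"fn": "move_arm", "kwargs": {"moves": [[[-1, 0, 0, 0, 0], [-1, 0, 0, 0, 0], [-1, 0, 0, 0, 0]]]}}

```text
t: 22.3
ee_pos: [0.4247, 0.2535, 0.1022]
orientation: [[-1.0, -0.005, 0.002], [-0.005, 1.0, 0.001], [-0.002, 0.001, -1.0]]
ft_force: [-0.1, 0.5, 5.6]
grip_width: 0.0201
gripper_force: 58.5
```

Call:
{"fn": "move_arm", "kwargs": {"moves": [[[-1, 0, 0, -0.05, 0], [-1, 0, 0, -0.12, 0], [-1, 0, 0, -0.22, 0], [-1, 0, 0, -0.32, 0], [-1, 0, 0, -0.42, 0], [-1, -0.07, -0.12, -0.5, 0], [-1, -0.14, -0.25, -0.5, 0], [-1, -0.21, -0.37, -0.5, 0], [-1, -0.28, -0.5, -0.5, 0], [-1, -0.36, -0.63, -0.5, 0], [-1, -0.43, -0.76, -0.5, 0], [-1, -0.5, -0.89, -0.5, 0]]]}}

```text
t: 23.3
ee_pos: [0.5001, 0.1191, 0.1769]
orientation: [[-1.0, -0.005, -0.0], [-0.005, 1.0, -0.0], [0.0, -0.0, -1.0]]
ft_force: [-0.6, -0.1, -3.1]
grip_width: 0.02
gripper_force: 59.0
```

Call:
{"fn": "move_arm", "kwargs": {"moves": [[[-1, -0.07, -0.12, 0, 0], [-1, -0.14, -0.25, 0, 0], [-1, -0.21, -0.37, 0, 0], [-1, -0.28, -0.5, 0, 0], [-1, -0.36, -0.63, 0, 0], [-1, -0.43, -0.76, 0, 0], [-1, -0.5, -0.89, 0, 0]]]}}

```text
t: 23.88
ee_pos: [0.5758, -0.014, 0.1767]
orientation: [[-1.0, -0.005, -0.0], [-0.005, 1.0, 0.0], [0.0, 0.0, -1.0]]
ft_force: [-0.1, -0.3, -2.3]
grip_width: 0.02
gripper_force: 59.0
```

Call:
{"fn": "move_arm", "kwargs": {"moves": [[[-1, -0.07, -0.12, 0, 0], [-1, -0.14, -0.25, 0, 0], [-1, -0.21, -0.37, 0, 0], [-1, -0.28, -0.5, 0, 0], [-1, -0.36, -0.63, 0, 0], [-1, -0.43, -0.76, 0, 0], [-1, -0.48, -0.84, 0, 0], [-1, -0.51, -0.89, 0, 0], [-1, -0.51, -0.89, 0, 0]]]}}

```text
t: 24.63
ee_pos: [0.6529, -0.1475, 0.176]
orientation: [[-1.0, -0.004, -0.0], [-0.004, 1.0, 0.0], [0.0, 0.0, -1.0]]
ft_force: [0.6, 0.2, -2.6]
grip_width: 0.02
gripper_force: 59.1
```

Call:
{"fn": "move_arm", "kwargs": {"moves": [[[-1, 0, 0, 0.1, 0], [-1, 0, 0, 0.2, 0], [-1, 0, 0, 0.3, 0], [-1, 0, 0, 0.4, 0], [-1, 0, 0, 0.45, 0], [-1, 0, 0, 0.475, 0], [-1, 0, 0, 0.49, 0], [-1, 0, 0, 0.495, 0], [-1, 0, 0, 0.5, 0], [-1, 0, 0, 0.5, 0]]]}}

```text
t: 25.47
ee_pos: [0.6532, -0.1461, 0.1024]
orientation: [[-1.0, -0.005, 0.001], [-0.005, 1.0, -0.0], [-0.001, -0.0, -1.0]]
ft_force: [-0.5, 1.3, -0.2]
grip_width: 0.0202
gripper_force: 59.5
```

Call:
{"fn": "move_arm", "kwargs": {"moves": [[[-1, 0, 0, 0.006, 0], [-1, 0, 0, 0.01, 0], [-0.2, 0, 0, 0.01, 0], [-0.1, 0, 0, 0.01, 0], [0.3, 0, 0, 0.01, 0], [1, 0, 0, 0.01, 0], [1, 0, 0, 0.01, 0], [1, 0, 0, -0.1, 0], [1, 0, 0, -0.3, 0], [1, 0, 0, -0.6, 0], [1, 0, 0, -0.9, 0], [1, 0, 0, -0.9, 0]]]}}

```text
t: 26.47
ee_pos: [0.6547, -0.147, 0.2448]
orientation: [[-1.0, -0.005, 0.009], [-0.005, 1.0, -0.004], [-0.009, -0.004, -1.0]]
ft_force: [1.2, -0.7, 1.1]
grip_width: 0.0854
gripper_force: 0.0
```

Call:
{"fn": "move_arm", "kwargs": {"moves": [[[1, 0.025, 0.93, 0, 0], [1, 0.025, 0.93, 0, 0], [1, 0.025, 0.93, 0, 0], [1, 0.025, 0.93, 0, 0]]]}}

```text
t: 26.8
ee_pos: [0.6478, -0.0019, 0.2365]
orientation: [[-1.0, -0.008, 0.0], [-0.008, 1.0, 0.001], [-0.0, 0.001, -1.0]]
ft_force: [-0.0, -0.1, -0.1]
grip_width: 0.0855
gripper_force: 0.0
```

Call:
{"fn": "move_arm", "kwargs": {"moves": [[[1, 0.025, 0.93, 0, 0], [1, 0.025, 0.93, 0, 0], [1, 0.025, 0.93, 0, 0], [1, 0.025, 0.93, 0, 0], [1, 0.025, 0.93, 0, 0], [1, 0.025, 0.93, 0, 0]]]}}

```text
t: 27.3
ee_pos: [0.6438, 0.1332, 0.2361]
orientation: [[-1.0, -0.007, -0.0], [-0.007, 1.0, -0.0], [0.0, -0.0, -1.0]]
ft_force: [-1.0, -0.2, -0.3]
grip_width: 0.0851
gripper_force: 0.0
```

Run:
```python
from h import *
print(ctrl.get_obs()['ee_pos'])
cv2.imwrite("pics/w5.png",viewer.grab_frame("wrist")[:,:,::-1])
```

```text
[0.64377073 0.13315969 0.23607651]
```

View pics/w5.png

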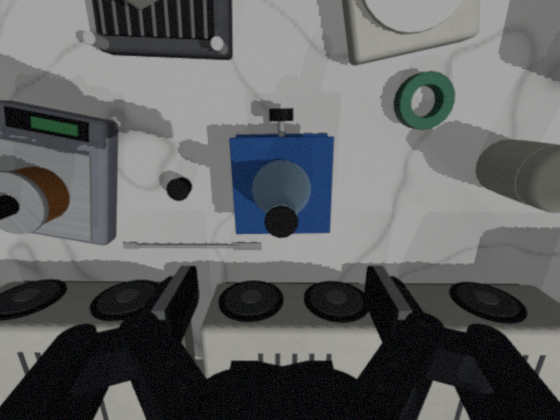

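The jar stands on the balance, and the stopper at (281,221) lies right between the fingers. I'll take the flask.

Call:
{"fn": "move_arm", "kwargs": {"moves": [[[1, -0.01, 0, 0.2, 0], [1, -0.01, 0, 0.4, 0], [1, -0.01, 0, 0.6, 0], [1, -0.01, 0, 0.72, 0], [1, -0.01, 0, 0.75, 0], [-1, -0.01, 0, 0.75, 0], [-1, -0.01, 0, 0.75, 0], [-1, -0.01, 0, 0.75, 0], [-1, -0.01, 0, 0.75, 0], [-1, -0.01, 0, 0.75, 0], [-1, -0.01, 0, 0.75, 0], [-1, -0.01, 0, 0.75, 0]]]}}

```text
t: 28.35
ee_pos: [0.6462, 0.133, 0.1255]
orientation: [[-1.0, -0.005, 0.003], [-0.005, 1.0, 0.0], [-0.003, 0.0, -1.0]]
ft_force: [-0.1, 0.8, 6.6]
grip_width: 0.0267
gripper_force: 59.6
```

Call:
{"fn": "move_arm", "kwargs": {"moves": [[[-1, 0, 0, 0, 0], [-1, 0, 0, 0, 0]]]}}

```text
t: 28.52
ee_pos: [0.6463, 0.133, 0.1255]
orientation: [[-1.0, -0.005, 0.003], [-0.005, 1.0, 0.0], [-0.003, 0.0, -1.0]]
ft_force: [0.4, 0.5, 6.5]
grip_width: 0.0264
gripper_force: 59.6
```

Call:
{"fn": "move_arm", "kwargs": {"moves": [[[-1, 0, 0, -0.05, 0], [-1, 0, 0, -0.12, 0], [-1, 0, 0, -0.22, 0], [-1, 0, 0, -0.32, 0], [-1, 0, 0, -0.4, 0], [-1, 0.1, 0.06, -0.4, 0], [-1, 0.2, 0.12, -0.4, 0], [-1, 0.3, 0.17, -0.4, 0], [-1, 0.4, 0.23, -0.4, 0], [-1, 0.5, 0.29, -0.4, 0], [-1, 0.61, 0.35, -0.4, 0], [-1, 0.72, 0.41, -0.4, 0]]]}}

```text
t: 29.52
ee_pos: [0.5362, 0.1942, 0.1845]
orientation: [[-1.0, -0.005, 0.0], [-0.005, 1.0, 0.0], [-0.0, 0.0, -1.0]]
ft_force: [-0.5, 1.1, -1.9]
grip_width: 0.0265
gripper_force: 59.1
```

Call:
{"fn": "move_arm", "kwargs": {"moves": [[[-1, 0.1, 0.06, 0, 0], [-1, 0.2, 0.12, 0, 0], [-1, 0.3, 0.17, 0, 0], [-1, 0.4, 0.23, 0, 0], [-1, 0.5, 0.29, 0, 0], [-1, 0.61, 0.35, 0, 0], [-1, 0.68, 0.39, 0, 0], [-1, 0.72, 0.41, 0, 0], [-1, 0.72, 0.41, 0, 0]]]}}

```text
t: 30.27
ee_pos: [0.428, 0.2553, 0.1843]
orientation: [[-1.0, -0.006, 0.001], [-0.006, 1.0, 0.0], [-0.001, 0.0, -1.0]]
ft_force: [1.0, 0.6, -0.5]
grip_width: 0.0266
gripper_force: 59.2
```

Call:
{"fn": "move_arm", "kwargs": {"moves": [[[-1, 0, 0, 0.1, 0], [-1, 0, 0, 0.2, 0], [-1, 0, 0, 0.28, 0], [-1, 0, 0, 0.34, 0], [-1, 0, 0, 0.37, 0], [-1, 0, 0, 0.385, 0], [-1, 0, 0, 0.392, 0], [-1, 0, 0, 0.4, 0], [-1, 0, 0, 0.4, 0]]]}}

```text
t: 31.02
ee_pos: [0.4291, 0.2547, 0.1255]
orientation: [[-1.0, -0.005, 0.002], [-0.005, 1.0, 0.0], [-0.002, 0.0, -1.0]]
ft_force: [-4.4, -2.1, 8.4]
grip_width: 0.0263
gripper_force: 60.2
```

Touching the plate. I'll release, rise and look from the top.

Call:
{"fn": "move_arm", "kwargs": {"moves": [[[-0.1, 0, 0, 0, 0], [-0.1, 0, 0, 0, 0], [0.3, 0, 0, 0, 0], [1, 0, 0, 0, 0], [1, 0, 0, 0, 0], [1, 0, 0, -0.1, 0], [1, 0, 0, -0.3, 0], [1, 0, 0, -0.6, 0], [1, 0, 0, -0.9, 0], [1, 0, 0, -0.9, 0], [1, 0, 0, -0.9, 0]]]}}

```text
t: 31.93
ee_pos: [0.4302, 0.2552, 0.2626]
orientation: [[-1.0, -0.005, 0.006], [-0.005, 1.0, 0.002], [-0.006, 0.002, -1.0]]
ft_force: [0.9, -0.2, -0.3]
grip_width: 0.0852
gripper_force: 0.0
```

Call:
{"fn": "move_arm", "kwargs": {"moves": [[[1, 0.5, 1, -0.3, 0], [1, 0.5, 1, -0.3, 0], [1, 0.5, 1, -0.3, 0], [1, 0.5, 1, -0.3, 0], [1, 0.5, 1, -0.3, 0], [1, 0.5, 1, -0.3, 0], [1, 0.5, 1, -0.3, 0]]]}}

```text
t: 32.52
ee_pos: [0.3526, 0.4042, 0.3025]
orientation: [[-1.0, -0.006, -0.001], [-0.006, 1.0, -0.001], [0.001, -0.001, -1.0]]
ft_force: [-0.3, -0.8, -0.0]
grip_width: 0.0855
gripper_force: 0.0
```

Call:
{"fn": "move_arm", "kwargs": {"moves": [[[1, 0.5, 1, 0, 0], [1, 0.5, 1, 0, 0], [1, 0.5, 1, 0, 0], [1, 0.5, 1, 0, 0], [1, 0.5, 1, 0, 0], [1, 0.5, 1, 0, 0], [1, 0.5, 1, 0, 0]]]}}

```text
t: 33.1
ee_pos: [0.2782, 0.5528, 0.3029]
orientation: [[-1.0, -0.004, -0.001], [-0.004, 1.0, -0.001], [0.001, -0.001, -1.0]]
ft_force: [1.2, 0.1, 0.1]
grip_width: 0.0856
gripper_force: 0.0
```

Run:
```python
from h import *
im=viewer.grab_frame("top")[120:340,70:460,::-1]
im=cv2.LUT(im,(255*(np.arange(256)/255)**.55).astype(np.uint8))
cv2.imwrite("pics/top1.png",cv2.resize(im,None,fx=2,fy=2,interpolation=cv2.INTER_CUBIC))
```

```text
(no output)
```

View pics/top1.png

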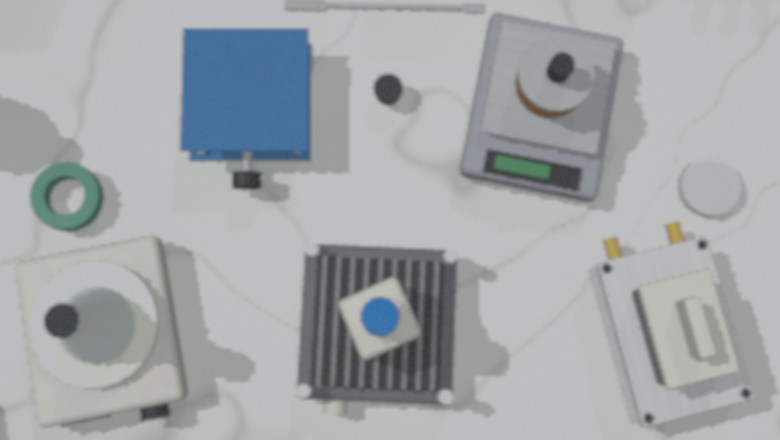

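All four stand upright: stopper (62,320), cap (380,316), knob (561,66), bar (700,327). I'll check the offsets in numbers.

Run:
```python
from h import *
cm=viewer.camera_model("top")
for n,p,z,t in[('flask',(62,320),.159,(.430,.256)),('bottle',(380,316),.145,(.434,.0104)),('jar',(561,66),.123,(.6528,-.1475)),('box',(699,327),.123,(.4314,-.2556))]:
    print(n,((ray(cm,np.array(p)/2+[70,120],z)[0]-t)*1000).round(1))
```

```text
flask [ 0.  -1.6]
bottle [ 2.6 -1.6]
jar [-1.5  4.8]
box [0.2 2. ]
```

```bash
python3 -c "
from workcell import sign_off
print(sign_off())"
```

```text
the job is handed in; nothing more can be done
None
```

I moved all four vessels to their own equipment and handed the job in at about 33 s of robot time. In the last top view all four stand upright and released, each measured within about 5 mm of centre. The sign-off gave no verdict.

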